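# Press a bead mould shut in the bench quick clamp and free it

### The arm

A 7-joint arm with a two-finger parallel gripper is mounted at the origin on the work surface. World frame = base frame: x ahead of the robot, y to its left, z up, the work surface at z = 0. Lengths are in m, angles in rad, forces in N, time in s.
With the tool pointing down it reaches from about 0.425 to 0.95 m from the base axis. Payload 16.7 kg.
Tool frame: the origin (TCP) lies at the very end of the fingers, on their centre line; the grasp point (between the pads) lies 19 mm behind it; z points along the fingers, y is the line along which they close (so a half turn about z gives the same grasp; the last joint's range is limited). The gripper opens to 94 mm and grips with 3 to 60 N. Pads are 16 mm wide; open, the fingers measure 119 mm over their backs; the gripper's body (75 mm by 177 mm) begins 78 mm behind the grasp point.
Start: joints at [1.097, 0.426, 0.074, 1.606, -0.034, 1.111, -0.067], TCP at [0.215, -0.64, 0.176] pointing down, gripper open.
Joint ranges: [-2.85, 2.85], [-0.5, 2.14], [-1.23, 1.37], [0.21, 2.46], [-1.02, 4.16], [0.16, 2.05], [-2.73, 2.73]. Speed limits (rad/s): [1.89, 1.89, 2.39, 2.39, 3.01, 3.01, 3.01].

### API

Orientations are given as a 3x3 rotation matrix whose columns are the frame's x, y, z axes.
In Python, from plant import robot, imaging, finder gives the robot as it stands. The module is installed in compiled form; this text tells all that it offers.
- The arm moves only by the tool step_arm, never from a script. Its argument "series" is a list of rows, each a list of 7 numbers: the opening in per cent of the stroke, from 0 (shut) to 100 (fully open), then the shift along the tool's x, y, z in m, then the turn, a rotation vector about the tool's x, y, z in rad. A call has 1 to 10 rows; each row shifts and turns the commanded pose from where the row before left it, along the tool's axes as they then stand; what a row does not reach is not made up. A row lasts 1/10 s, in which the tool goes at most 50 mm and 8.59 degrees, less where a joint would pass 70% of its speed; a pose out of reach is approached as far as the arm can. A call with a gripper value outside its range is refused whole. The fingers move at their own pace and stop on an object; the grip force is fixed at half the most. Time passes only in rows, so rows that do not move let the fingers close. It gives the time, the measured TCP pose, the force, the opening and the grip force at its end, in the units of the state.
- robot.read_state(): the state, without advancing time (a new reading comes with each control period).
- imaging.camera(name): name is "scene" or "top" or "wrist"; returns (picture, depth): 480x640x3 uint8, blue, green, red; 480x640 float32, m along the optical axis (not along the pixel's ray), 0 where there is no reading.
- imaging.camera_info(name): a dict with "fx", "fy", "cx", "cy" (pixels), "R" (3x3) and "t" (3): a world point X has camera coordinates R X + t; the wrist camera has in their place "T_tool_cam" (4x4, takes a point from camera to tool coordinates, whose origin is the TCP and whose axes are the flange's). Camera axes: x right, y down, z forward; pixel columns grow to the right and rows downward; lengths in m; the calibration is good to about 2 mm. The wrist camera is an equidistant fisheye: a pixel r from the principal point sees the ray r / f radians off the axis. A picture is of the moment at which its call begins: read the wrist's pose just before it. camera_info takes no time and is no camera call.
- robot.close_job(): hands the job in; it is judged then, once.
Trained networks look in the newest picture that a camera, given by its name, has taken for a name from the list of things; names that differ only in an ending like _2 or _b are one class to them, and where a whole thing is asked for, a point or a joint stands for the part that bears it (a point fixed in the world has none). Each returns a list of dicts, best first, with "p" (0 to 1); they miss things now and then, are a little off and sometimes report something else, mostly with a low value. They report only what shows in the picture. A call takes as long as a camera call. They do not tell look-alikes from the thing itself.
- finder.search_frame(camera, target): "location" ([x, y, z] in m, in the coordinates of the camera as it stood for that picture, good to about 4 mm: the middle of the surface that is visible of it).
The state is a dict: "time": time; "joints": joint angles; "dq": joint speeds; "effort": joint torques, N m; "eef_pos": TCP position; "eef_rot": TCP orientation; "contact_force": force on the tool from outside, world axes, zero at the start; "ft_torque": the same for the moment, N m; "finger_gap": finger opening in m; "finger_force": force on a finger pad.
Only numpy, scipy, OpenCV 4.12 (cv2) and the standard library are available. Lean on these libraries where they do the work, as an engineer would, in place of code of your own. Each camera call takes 0.05 s, during which the arm holds its last target. There are 200 camera calls.

### The job

Press the two-part graphite bead mould fully shut in the bench quick clamp by pumping the spring-return trigger plate at the clamp's rear; until it is shut, work the jaw with the trigger only and leave the release lever alone. Once the halves have met, press the release lever down and slide the jaw all the way back home. The mould is hot: never touch it, leave it lying shut in its bed, and do not disturb the other things on the bench.

Things in the scene. Friction and masses are not known exactly. Their poses are not given: they have to be found in the camera images.
- clamp: Ratchet quick clamp bolted to the bench, base plate 130 x 450 x 12. Origin: centre of its underside; z up. Its y axis is the clamping axis. From -y to +y: fixed grey jaw (face at y -185, top 78 high), mould bed (y -185 to -30, top 20 high, rails to 28), sliding jaw, grey ratchet housing (y 45 to 145, x -43 to 43, top 101), trigger plate. The release lever juts out on the -x side.
- jaw (a joint): Sliding jaw's advance in m from home (0, rear stop) towards the fixed jaw, at most 0.075. Grey block 70 wide, 20 thick, top 75 high, clamping face at clamp y -35 mm minus the advance. Its toothed bar (top 62 high) runs through the housing and out to clamp y 206 at home: it goes forward only, in 12 mm teeth, until the release is down; then it slides freely (a few N, damped) and stays where left.
- jaw_post (a point): Top centre, 130 high, of the upright round steel post (diameter 18, 55 tall) on the middle of the sliding jaw, by which the jaw can be pushed or pulled back (clamp +y).
- trigger_plate (a point): On the rear (+y) face of the black upright trigger plate, 56 wide (x), 10 thick, from 70 to 140 high; this point is mid-width, 115 high, at clamp y 180 at rest. Push it level along clamp -y by its full 20 mm travel, then let it spring back fully: each full stroke advances the jaw 12 mm (the first up to 17). 5 to 20 N; it stops hard once mould and fixed jaw are pressed together.
- trigger (a joint): Trigger's travel in m: 0 at rest (a spring returns it), 0.020 fully pushed.
- release_pad (a point): Top middle of the release lever's steel cross-bar (diameter 14, 50 long along clamp y), 88 high when up, at clamp x -100, y 95. Press it straight down by about 18 mm (to 69 high) with 8 to 15 N while the trigger is at rest; it stays down and lifts the pawls out of the teeth.
- release (a joint): Release lever's angle in rad: 0 up (ratchet engaged), 0.36 fully down; the jaw is free above 0.25.
- mould: Half of the two-part dark graphite mould next to the fixed jaw, 60 wide (x), 45 long (y), 42 high, loose in the bed between the rails. Origin: centre of its underside, 20 high; axes nearly parallel to the clamp's. Starts 3 to 14 mm off the fixed jaw; clamping may push it along the bed.
- half_top (a point): Top centre, 62 high, of the other mould half (60 x 45 x 42), riding on two steel guide pins, on the sliding jaw's side.
- half (a joint): Opening in m between the mould halves: 0 shut, starts 0.012 to 0.026. The guide pins are stiff (about 2 N): it stays where pushed. Shut, the mould is 90 long.
- paddle_a: Bystander: graphite paddle, 180 long, 12 thick, lying -x of the clamp. Origin on its handle rod.
- paddle_b: Bystander: a like paddle, lying +x of the clamp's housing.
- stone: Bystander: grey abrasive stone 130 x 48 x 30, +x of the mould bed. Origin: centre of its underside.
- marver: Bystander: brass slab 90 x 70 x 12. Origin: centre of its underside.
- bowl: Bystander: amber glass bowl, 110 across, 45 high. Origin: centre of its underside.
- tweak: Bystander: spatula with a dark wooden handle. Origin under its middle.
There are look-alikes about, which are no part of the job. What is shaped like the mould but orange or red is not meant.

How it is judged:
On the way, in this order (a step that is already met when the one before it is completed fails the run):
1. the mould is pressed fully shut while the release lever is up (value of joint half below 0.002 m and value of joint release below 0.15 rad), for 0.1 s.
2. the release lever is pressed down (value of joint release above 0.25 rad), for 0.1 s.
3. the jaw is slid back home (value of joint jaw below 0.005 m), for 0.2 s.
At the end, for the whole second after the job is handed in: The mould is shut (opening under 2.5 mm), lies flat and at rest in the bed, and the sliding jaw is back home (advance under 5 mm) and at rest (value of joint half below 0.0025 m and value of joint jaw below 0.005 m and velocity of joint jaw below 0.01 m/s and y of mould in the frame of clamp below -0.135 m and z of mould in the frame of clamp below 0.024 m and angle between mould's own z axis and vertical below 0.1 rad and linear speed of mould below 0.01 m/s); the robot touches nothing.
It fails at once if the robot touches the hot mould (over 1 N) (contact force between any of the fingers, the arm and mould above 1 N).
It fails at once if the jaw is pushed by hand (over 2 N) while the mould is still open (value of joint half above 0.003 m and contact force between any of the fingers, the arm and jaw above 2 N).
It fails at once if the release lever is pressed while the mould is still open (value of joint half above 0.003 m and value of joint release above 0.15 rad).
It fails at once if another thing on the bench is moved by more than 30 mm (distance of any of paddle_a, paddle_b, stone, marver, bowl, tweak from where it was at the start of the episode above 0.03 m).
It also fails if it takes over 54 s, if anything falls off the work surface, if the arm or the gripper's body presses on something with over 40 N, if the wrist force passes 120 N, or if a joint passes its speed limit or range.

## Working session

There is one attempt and no reset: what is moved stays moved. The work goes in short steps, Python scripts to look and compute and a tool call to move; the robot and the scene stay as the last step left them, time stands still between calls to the robot, and variables do not carry over. Pictures are saved under pics/ and viewed, at most 10 in all, crops included, and the job is handed in when it is done.

Besides the shell and the picture viewer there is one more tool, called after "Request:" in YAML: its name, and indented under it one key for each argument. step_arm: Moves the arm, as the interface text tells. Its arguments: {"type":"object","properties":{"series":{"type":"array"}},"required":["series"]}

```bash
mkdir -p pics; cat > h.py <<'E'
import numpy as np, cv2
from plant import robot, imaging, finder
def world(cam,p):
    i=imaging.camera_info(cam)
    return np.array(i["R"]).T@(np.array(p)-np.array(i["t"]))
def px(cam,d,u,v):
    i=imaging.camera_info(cam); z=d[v,u]
    return world(cam,[(u-i["cx"])/i["fx"]*z,(v-i["cy"])/i["fy"]*z,z])
E
python3 - <<'E'
from h import *
np.set_printoptions(precision=3,suppress=True)
for c in ["scene","top"]:
    im,d=imaging.camera(c); cv2.imwrite(f"pics/{c}1.png",im); np.save(c+"_d.npy",d)
    print(c,"campos",world(c,[0,0,0]))
    for n in ["clamp","jaw_post","trigger_plate","release_pad","mould","half_top"]:
        for r in finder.search_frame(c,n)[:3]: print(c,n,round(r["p"],2),world(c,r["location"]))
s=robot.read_state(); print(s["time"],s["eef_pos"],np.array(s["eef_rot"]),s["finger_gap"])
E
```

```text
scene campos [1.148 0.237 0.925]
scene clamp 0.92 [0.588 0.109 0.035]
scene jaw_post 0.92 [0.57  0.023 0.054]
scene trigger_plate 0.87 [0.604 0.208 0.117]
scene trigger_plate 0.4 [0.43  0.006 0.012]
scene release_pad 0.58 [0.484 0.152 0.089]
scene mould 0.91 [ 0.551 -0.078  0.06 ]
scene mould 0.91 [ 0.575 -0.312  0.048]
scene mould 0.8 [ 0.383 -0.221  0.039]
scene half_top 0.71 [ 0.596 -0.31   0.046]
scene half_top 0.69 [ 0.403 -0.224  0.042]
scene half_top 0.64 [ 0.554 -0.052  0.06 ]
top campos [0.315 0.    1.523]
top clamp 0.66 [0.557 0.063 0.02 ]
top clamp 0.24 [0.563 0.033 0.052]
top jaw_post 0.7 [0.564 0.033 0.055]
top jaw_post 0.44 [ 0.387 -0.386  0.016]
top trigger_plate 0.6 [0.588 0.209 0.121]
top trigger_plate 0.43 [ 0.389 -0.385  0.012]
top trigger_plate 0.25 [0.707 0.192 0.011]
top release_pad 0.69 [0.489 0.145 0.09 ]
top mould 0.9 [ 0.565 -0.317  0.044]
top mould 0.78 [ 0.794 -0.028  0.036]
top mould 0.75 [ 0.537 -0.086  0.063]
top half_top 0.94 [ 0.816 -0.045  0.041]
top half_top 0.76 [ 0.4   -0.226  0.043]
top half_top 0.66 [ 0.542 -0.053  0.064]
0.7 [ 0.215 -0.64   0.176] [[ 0.948  0.318 -0.   ]
 [ 0.318 -0.948  0.   ]
 [ 0.    -0.    -1.   ]] 0.09426160491950024
```

View pics/scene1.png

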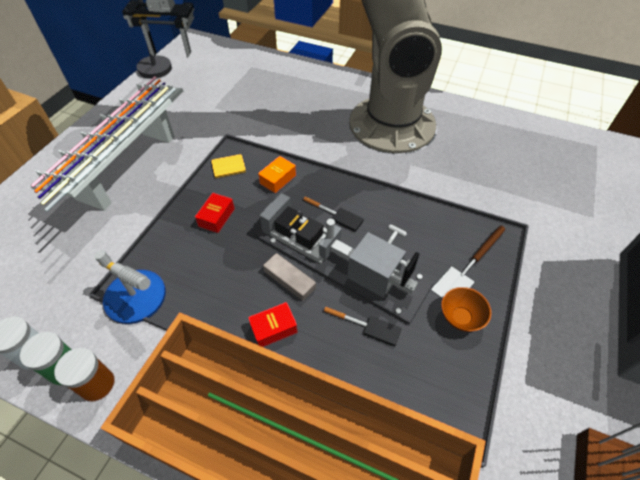

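View pics/top1.png

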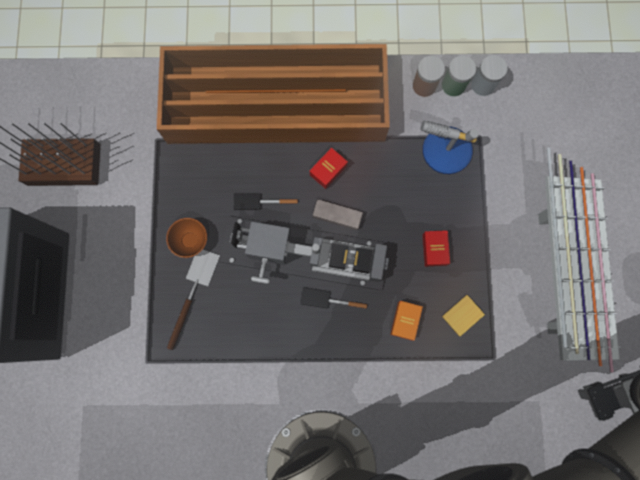

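```bash
python3 - <<'E'
from h import *
np.set_printoptions(precision=4,suppress=True)
for c in ["top","scene"]:
    d=np.load(c+"_d.npy"); i=imaging.camera_info(c)
    v,u=np.mgrid[:480,:640]
    P=np.stack([(u-i["cx"])/i["fx"]*d,(v-i["cy"])/i["fy"]*d,d],-1)-np.array(i["t"])
    W=P@np.array(i["R"])
    roi=(abs(W[...,0]-.58)<.14)&(abs(W[...,1]-.06)<.24)&(d>0)
    def sel(lo,hi): return W[roi&(W[...,2]>lo)&(W[...,2]<hi)]
    h=sel(.093,.108); h=h[(h[:,1]>.06)&(h[:,1]<.195)&(h[:,0]>.52)]
    r=cv2.minAreaRect(h[:,:2].astype(np.float32)*1000); print(c,"housing",r,np.median(h[:,2]),len(h))
    b=sel(.008,.016); print("base",cv2.minAreaRect(b[:,:2].astype(np.float32)*1000),len(b))
    p=sel(.118,.145); 
    for nm,q in (("plate",p[p[:,1]>.15]),("post",p[p[:,1]<.1])):
        if len(q): print(nm,len(q),q.mean(0),q.min(0),q.max(0))
    l=sel(.075,.095); l=l[l[:,0]<.515]; 
    if len(l): print("lever",len(l),l.mean(0),l.min(0),l.max(0),cv2.minAreaRect(l[:,:2].astype(np.float32)*1000))
    j=sel(.055,.068); j=j[j[:,1]<-.0]
    print("mould",cv2.minAreaRect(j[:,:2].astype(np.float32)*1000),len(j))
E
```

```text
top housing ((580.6787719726562, 136.43528747558594), (105.51396179199219, 86.20525360107422), 79.12805938720703) 0.10073762091119594 1263
base ((579.5975341796875, 58.31184387207031), (477.29364013671875, 278.61474609375), 89.48597717285156) 3080
plate 129 [0.5933 0.2105 0.1349] [0.5666 0.2006 0.1197] [0.6209 0.2222 0.1445]
post 43 [0.5564 0.0082 0.1284] [0.5482 0.0004 0.1193] [0.564  0.0157 0.1349]
lever 244 [0.4925 0.0127 0.0824] [ 0.4735 -0.1653  0.075 ] [0.5142 0.1743 0.0934] ((493.7012634277344, 4.5104522705078125), (339.58941650390625, 40.6609001159668), 89.93124389648438)
mould ((542.2754516601562, -90.85216522216797), (182.91229248046875, 81.9085922241211), 72.17764282226562) 803
scene housing ((577.3174438476562, 135.69732666015625), (105.0407485961914, 87.76054382324219), 79.59051513671875) 0.10199970554855373 1458
base ((580.4532470703125, 45.33111572265625), (440.0329284667969, 264.88714599609375), 73.54927825927734) 3862
plate 168 [0.5968 0.2115 0.1352] [0.5658 0.2    0.1183] [0.6204 0.2218 0.1445]
post 63 [0.5557 0.0094 0.1289] [ 0.5456 -0.0003  0.1189] [0.5628 0.017  0.1344]
lever 283 [0.4918 0.0118 0.0824] [ 0.4702 -0.1675  0.0756] [0.5149 0.1765 0.0916] ((492.5322265625, 4.4908447265625), (44.06787109375, 343.99017333984375), 0.12620656192302704)
mould ((547.7267456054688, -79.44515228271484), (175.2720184326172, 94.07200622558594), 71.3741455078125) 889
```

Request:
step_arm:
  series:
    - [0,0,0,-0.015,0,0,-0.133]
    - [0,0,0,-0.015,0,0,-0.133]
    - [0,0,0,-0.015,0,0,-0.133]
    - [0,0,0,-0.015,0,0,-0.133]
    - [0,0,0,-0.015,0,0,-0.133]
    - [0,0,0,-0.015,0,0,-0.133]
    - [0,0,0,-0.015,0,0,-0.133]
    - [0,0,0,-0.015,0,0,-0.133]

```text
time: 1.5
eef_pos: [0.2147, -0.6398, 0.2966]
eef_rot: [[0.177, 0.984, 0.0], [0.984, -0.177, -0.0], [0.0, 0.0, -1.0]]
contact_force: [-0.3, 0.5, -0.6]
finger_gap: 0.0337
finger_force: 0.0
```

Request:
step_arm:
  series:
    - [0,0.038,0.022,0,0,0,0]
    - [0,0.038,0.022,0,0,0,0]
    - [0,0.038,0.022,0,0,0,0]
    - [0,0.038,0.022,0,0,0,0]
    - [0,0.038,0.022,0,0,0,0]
    - [0,0.038,0.022,0,0,0,0]
    - [0,0.038,0.022,0,0,0,0]
    - [0,0.038,0.022,0,0,0,0]
    - [0,0.038,0.022,0,0,0,0]
    - [0,0.038,0.022,0,0,0,0]

```text
time: 2.5
eef_pos: [0.5011, -0.3049, 0.2962]
eef_rot: [[0.182, 0.983, 0.0], [0.983, -0.182, -0.0], [-0.0, 0.0, -1.0]]
contact_force: [0.5, -0.3, 0.8]
finger_gap: 0.0006
finger_force: 0.0
```

Request:
step_arm:
  series:
    - [0,0.045,0,0,0,0,0]
    - [0,0.045,0,0,0,0,0]
    - [0,0.045,0,0,0,0,0]
    - [0,0.045,0,0,0,0,0]
    - [0,0.045,0,0,0,0,0]
    - [0,0.045,0,0,0,0,0]
    - [0,0.045,0,0,0,0,0]
    - [0,0.045,0,0,0,0,0]
    - [0,0.045,0,0,0,0,0]
    - [0,0.045,0,0,0,0,0]

```text
time: 3.5
eef_pos: [0.5823, 0.1378, 0.2962]
eef_rot: [[0.183, 0.983, 0.001], [0.983, -0.183, -0.0], [-0.0, 0.001, -1.0]]
contact_force: [1.2, -0.2, 0.2]
finger_gap: 0.0004
finger_force: 0.0
```

```bash
cat >> h.py <<'E'
def wtool():
    s=robot.read_state(); T=np.eye(4); T[:3,:3]=s["eef_rot"]; T[:3,3]=s["eef_pos"]
    return T@np.array(imaging.camera_info("wrist")["T_tool_cam"])
# clamp frame estimate
A=0.183; H=np.array([0.579,0.136])
def clampf(w):
    d=np.array(w[:2])-H; c,s=np.cos(A),np.sin(A)
    return np.array([d[0]*c-d[1]*s, d[0]*s+d[1]*c+.095, w[2]])*1000
def wfind(names):
    T=wtool(); im,d=imaging.camera("wrist")
    for n in names:
        for r in finder.search_frame("wrist",n)[:2]:
            w=T@np.r_[r["location"],1]; print(n,round(r["p"],2),w[:3],clampf(w[:3]))
    return im,d,T
E
python3 - <<'E'
from h import *
np.set_printoptions(precision=3,suppress=True)
im,d,T=wfind(["trigger_plate","release_pad","jaw_post","half_top"])
cv2.imwrite("pics/w1.png",im); print(T)
E
```

```text
trigger_plate 0.67 [0.593 0.208 0.133] [  0.369 167.824 132.946]
release_pad 0.95 [0.486 0.146 0.087] [-93.368  87.721  87.124]
jaw_post 0.95 [0.581 0.182 0.055] [ -6.603 140.759  55.073]
half_top 0.63 [ 0.812 -0.044  0.039] [261.586 -39.465  38.674]
[[ 0.983 -0.178 -0.049  0.596]
 [-0.184 -0.945 -0.268  0.215]
 [ 0.001  0.273 -0.962  0.506]
 [ 0.     0.     0.     1.   ]]
```

View pics/w1.png

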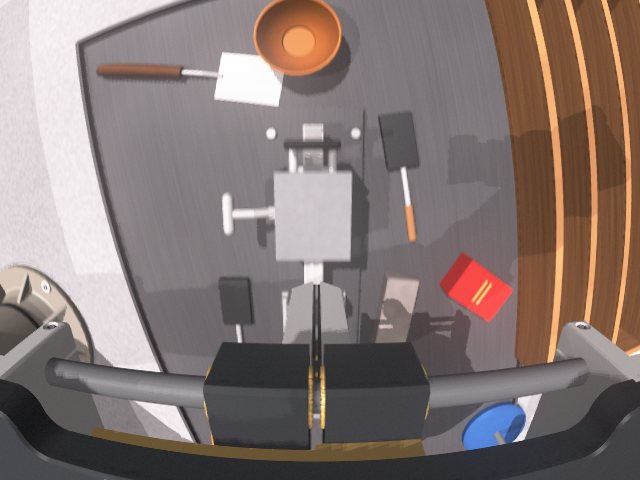

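Request:
step_arm:
  series:
    - [0,0.042,-0.001,0,0,0,0]
    - [0,0.042,-0.001,0,0,0,0]
    - [0,0.041,-0.001,0,0,0,0]
    - [0,0,0,0.04,0,0,0]
    - [0,0,0,0.04,0,0,0]
    - [0,0,0,0.04,0,0,0]
    - [0,0,0,0.04,0,0,0]
    - [0,0,0,0.036,0,0,0]
    - [0,0,0,0,0,0,0]

```text
time: 4.65
eef_pos: [0.6, 0.2562, 0.0955]
eef_rot: [[0.184, 0.983, -0.006], [0.983, -0.184, -0.004], [-0.005, -0.005, -1.0]]
contact_force: [0.1, -1.0, -0.5]
finger_gap: 0.0005
finger_force: 0.0
```

```bash
python3 - <<'E'
from h import *
im,d,T=wfind(["trigger_plate"])
i2,_=imaging.camera("scene"); 
o=np.hstack([im[100:480,120:520],cv2.resize(i2[180:320,300:460],(400,350))[:350].copy() if 0 else cv2.copyMakeBorder(cv2.resize(i2[180:320,300:460],(400,350)),0,30,0,0,cv2.BORDER_CONSTANT)])
cv2.imwrite("pics/w2.png",o)
E
```

```text
trigger_plate 0.66 [0.59238761 0.21309113 0.09035117] [ -0.86499659 173.24015447  90.35117348]
```

View pics/w2.png

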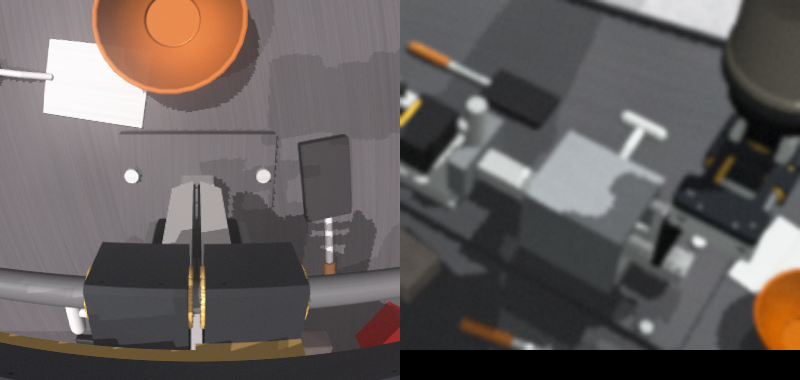

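Request:
step_arm:
  series:
    - [0,-0.01,0,0,0,0,0]
    - [0,-0.01,0,0,0,0,0]
    - [0,-0.006,0,0,0,0,0]
    - [0,0,0,0,0,0,0]

```text
time: 5.2
eef_pos: [0.5976, 0.2324, 0.1006]
eef_rot: [[0.184, 0.983, 0.001], [0.983, -0.184, -0.001], [-0.0, 0.001, -1.0]]
contact_force: [-0.6, -0.2, -0.4]
finger_gap: 0.0006
finger_force: 0.0
```

Request:
step_arm:
  series:
    - [0,-0.006,0,0,0,0,0]
    - [0,-0.004,0,0,0,0,0]
    - [0,0,0,0,0,0,0]

```text
time: 5.5
eef_pos: [0.5955, 0.2245, 0.1002]
eef_rot: [[0.182, 0.983, 0.0], [0.983, -0.182, 0.001], [0.001, 0.0, -1.0]]
contact_force: [-0.2, 3.4, 1.3]
finger_gap: 0.0005
finger_force: 1.8
```

Request:
step_arm:
  series:
    - [0,-0.005,0,0,0,0,0]
    - [0,-0.003,0,0,0,0,0]
    - [0,0,0,0,0,0,0]

```text
time: 5.8
eef_pos: [0.5942, 0.2173, 0.1002]
eef_rot: [[0.182, 0.983, 0.001], [0.983, -0.182, 0.001], [0.001, 0.0, -1.0]]
contact_force: [1.6, 4.8, 2.0]
finger_gap: 0.0004
finger_force: 2.8
```

Request:
step_arm:
  series:
    - [0,-0.005,0,0,0,0,0]
    - [0,-0.004,0,0,0,0,0]
    - [0,0,0,0,0,0,0]

```text
time: 6.1
eef_pos: [0.5926, 0.2085, 0.1002]
eef_rot: [[0.181, 0.983, 0.001], [0.983, -0.181, 0.002], [0.002, 0.001, -1.0]]
contact_force: [0.9, 6.3, 1.0]
finger_gap: 0.0003
finger_force: 3.2
```

Request:
step_arm:
  series:
    - [0,-0.003,0,0,0,0,0]
    - [0,0,0,0,0,0,0]

```text
time: 6.3
eef_pos: [0.5923, 0.2075, 0.1003]
eef_rot: [[0.18, 0.984, 0.002], [0.984, -0.18, 0.004], [0.004, 0.001, -1.0]]
contact_force: [4.3, 13.2, -2.8]
finger_gap: 0.0006
finger_force: 6.7
```

Request:
step_arm:
  series:
    - [0,-0.002,0,0,0,0,0]
    - [0,0,0,0,0,0,0]

```text
time: 6.5
eef_pos: [0.5923, 0.2075, 0.1004]
eef_rot: [[0.179, 0.984, 0.003], [0.984, -0.179, 0.006], [0.007, 0.002, -1.0]]
contact_force: [8.2, 20.8, -8.7]
finger_gap: 0.0005
finger_force: 11.1
```

Request:
step_arm:
  series:
    - [0,0.01,0,0,0,0,0]
    - [0,0.01,0,0,0,0,0]
    - [0,0.008,0,0,0,0,0]
    - [0,0,0,0,0,0,0]
    - [0,0,0,0,0,0,0]
    - [0,-0.009,0,0,0,0,0]
    - [0,-0.009,0,0,0,0,0]
    - [0,-0.005,0,0,0,0,0]
    - [0,-0.003,0,0,0,0,0]
    - [0,0,0,0,0,0,0]

```text
time: 7.5
eef_pos: [0.592, 0.2075, 0.1]
eef_rot: [[0.181, 0.984, 0.002], [0.984, -0.181, 0.005], [0.006, 0.001, -1.0]]
contact_force: [5.5, 18.3, -11.6]
finger_gap: 0.0001
finger_force: 9.8
```

Request:
step_arm:
  series:
    - [0,0.009,0,0,0,0,0]
    - [0,0.009,0,0,0,0,0]
    - [0,0.008,0,0,0,0,0]
    - [0,0,0,0,0,0,0]
    - [0,0,0,0,0,0,0]
    - [0,-0.009,0,0,0,0,0]
    - [0,-0.009,0,0,0,0,0]
    - [0,-0.005,0,0,0,0,0]
    - [0,-0.003,0,0,0,0,0]
    - [0,0,0,0,0,0,0]

```text
time: 8.5
eef_pos: [0.5921, 0.2075, 0.1001]
eef_rot: [[0.181, 0.984, 0.002], [0.984, -0.181, 0.005], [0.006, 0.001, -1.0]]
contact_force: [5.8, 18.6, -11.8]
finger_gap: 0.0005
finger_force: 9.6
```

```bash
cat > look.py <<'E'
from h import *
import sys
i2,d=imaging.camera("scene"); cv2.imwrite(sys.argv[1],cv2.resize(i2[170:310,230:450],(800,509),interpolation=cv2.INTER_CUBIC))
i=imaging.camera_info("scene"); v,u=np.mgrid[:480,:640]
W=(np.stack([(u-i["cx"])/i["fx"]*d,(v-i["cy"])/i["fy"]*d,d],-1)-np.array(i["t"]))@np.array(i["R"])
q=W[(abs(W[...,0]-.56)<.05)&(abs(W[...,1]+.02)<.08)&(W[...,2]>.118)&(W[...,2]<.138)]
print("post",len(q),clampf(np.median(q,0)) if len(q) else "")
E
python3 look.py pics/s2.png
```

```text
post 64 [  0.89945892 -77.04887831 130.18432372]
```

View pics/s2.png

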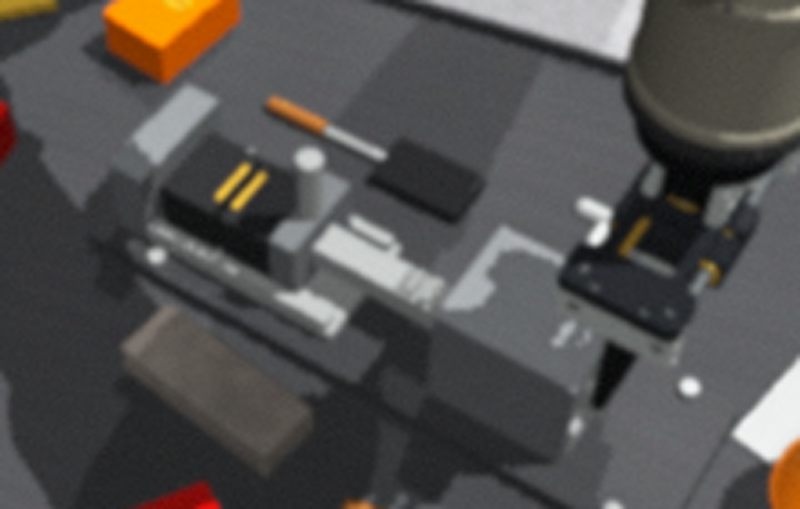

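The picture shows the halves nearly met (about px 250,185). There is still a small gap at the fixed jaw. I'll do another stroke.

Request:
step_arm:
  series:
    - [0,0.009,0,0,0,0,0]
    - [0,0.009,0,0,0,0,0]
    - [0,0.008,0,0,0,0,0]
    - [0,0,0,0,0,0,0]
    - [0,0,0,0,0,0,0]
    - [0,-0.009,0,0,0,0,0]
    - [0,-0.004,0,0,0,0,0]
    - [0,-0.004,0,0,0,0,0]
    - [0,0,0,0,0,0,0]

```text
time: 9.45
eef_pos: [0.5933, 0.2137, 0.1]
eef_rot: [[0.182, 0.983, 0.0], [0.983, -0.182, 0.002], [0.002, 0.0, -1.0]]
contact_force: [0.6, 7.8, -5.3]
finger_gap: 0.0004
finger_force: 3.9
```

Request:
step_arm:
  series:
    - [0,-0.003,0,0,0,0,0]
    - [0,-0.003,0,0,0,0,0]
    - [0,-0.003,0,0,0,0,0]
    - [0,0,0,0,0,0,0]

```text
time: 9.85
eef_pos: [0.5925, 0.2095, 0.1003]
eef_rot: [[0.179, 0.984, 0.003], [0.984, -0.179, 0.008], [0.008, 0.002, -1.0]]
contact_force: [10.0, 27.6, -16.6]
finger_gap: 0.0004
finger_force: 14.1
```

```bash
python3 look.py pics/s3.png
```

```text
post 65 [  0.59069121 -85.66286649 129.50942739]
```

View pics/s3.png

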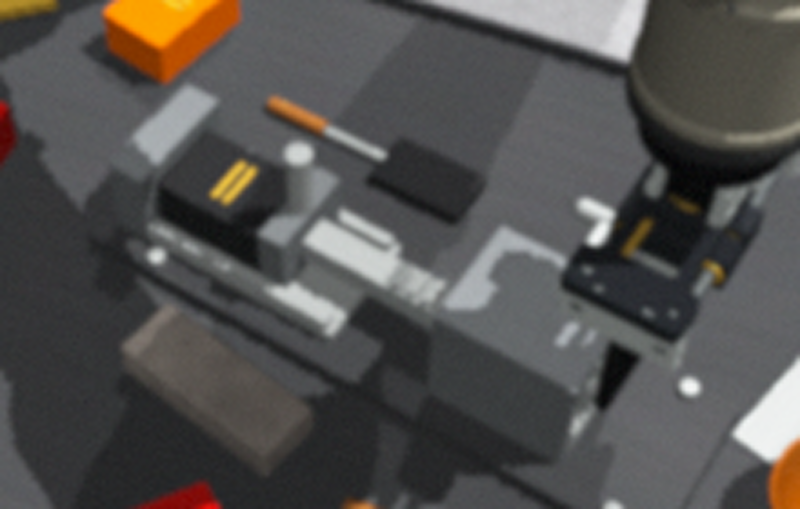

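Request:
step_arm:
  series:
    - [0,0.015,0,0,0,0,0]
    - [0,0.02,0,0,0,0,0]
    - [0,0.01,0,0,0,0,0]
    - [0,0,0,-0.04,0,0,0]
    - [0,0,0,-0.04,0,0,0]
    - [0,0,0,0,0,0,0]

```text
time: 10.5
eef_pos: [0.6021, 0.2496, 0.1852]
eef_rot: [[0.182, 0.983, 0.006], [0.983, -0.182, 0.002], [0.003, 0.006, -1.0]]
contact_force: [0.0, -0.4, -0.4]
finger_gap: 0.0003
finger_force: 0.0
```

Request:
step_arm:
  series:
    - [0,-0.03,-0.0245,0,0,0,0]
    - [0,-0.03,-0.0245,0,0,0,0]
    - [0,-0.03,-0.0245,0,0,0,0]
    - [0,-0.03,-0.0245,0,0,0,0]
    - [0,0,0,0.03,0,0,0]
    - [0,0,0,0.03,0,0,0]
    - [0,0,0,0,0,0,0]

```text
time: 11.2
eef_pos: [0.4797, 0.1468, 0.1172]
eef_rot: [[0.183, 0.983, -0.004], [0.983, -0.183, -0.002], [-0.002, -0.004, -1.0]]
contact_force: [0.5, -0.8, -0.2]
finger_gap: 0.0007
finger_force: 0.0
```

```bash
python3 - <<'E'
from h import *
im,d,T=wfind(["release_pad"])
i2,_=imaging.camera("top"); 
for r in finder.search_frame("top","release_pad")[:1]: print(world("top",r["location"]))
i3,_=imaging.camera("scene")
for r in finder.search_frame("scene","release_pad")[:1]: print(world("scene",r["location"]))
cv2.imwrite("pics/w4.png",np.hstack([im[100:480,120:520],cv2.resize(i3[190:285,340:440],(400,380))]))
E
```

```text
release_pad 0.63 [0.48553171 0.14500928 0.0883297 ] [-93.54708628  86.84945827  88.3296985 ]
release_pad 0.4 [0.55947753 0.0203303  0.05906304] [  1.85311489 -22.29097663  59.06304365]
[0.42768083 0.00412631 0.01250987]
```

View pics/w4.png

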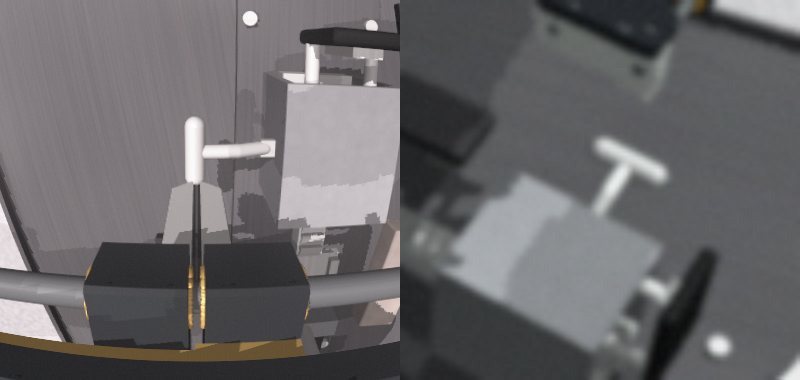

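```bash
python3 - <<'E'
from h import *
np.set_printoptions(precision=3,suppress=True)
T=wtool(); im,d=imaging.camera("wrist"); i=imaging.camera_info("wrist")
v,u=np.mgrid[:480,:640]; x=(u-i["cx"])/i["fx"]; y=(v-i["cy"])/i["fy"]; r=np.hypot(x,y)+1e-9
k=np.tan(r)/r; P=np.stack([x*k*d,y*k*d,d],-1)@T[:3,:3].T+T[:3,3]
s=robot.read_state(); print(clampf(s["eef_pos"]))
for vv in range(210,300,8): print(vv,im[vv,315],clampf(P[vv,315]))
print(d[300,280:350:10])
E
```

```text
[-97.397  90.172 120.876]
210 [124 121 129] [-98.138 109.055   2.861]
218 [124 120 126] [-98.16  101.253   0.49 ]
226 [218 218 223] [-98.043 113.592  87.689]
234 [215 215 221] [-98.057 108.08   87.741]
242 [217 217 223] [-98.073 102.222  86.735]
250 [216 217 222] [-98.087  96.781  87.521]
258 [217 215 222] [-98.101  91.193  87.957]
266 [218 216 222] [-98.118  85.165  87.281]
274 [218 217 223] [-98.132  79.722  88.524]
282 [208 207 216] [-98.15   73.409  87.629]
290 [77 76 80] [-98.019  97.399 159.726]
298 [77 74 79] [-98.01   97.46  169.707]
[0.357 0.169 0.169 0.168 0.168 0.168 0.169]
```

Request:
step_arm:
  series:
    - [0,0.004,0,0.01,0,0,0]
    - [0,0,0,0.01,0,0,0]
    - [0,0,0,0.01,0,0,0]
    - [0,0,0,0.008,0,0,0]
    - [0,0,0,0,0,0,0]

```text
time: 12.05
eef_pos: [0.4816, 0.1524, 0.0804]
eef_rot: [[0.182, 0.983, -0.002], [0.983, -0.182, -0.0], [-0.001, -0.002, -1.0]]
contact_force: [-0.0, -0.2, -0.5]
finger_gap: 0.0004
finger_force: 0.0
```

Request:
step_arm:
  series:
    - [0,0,0,0.005,0,0,0]
    - [0,0,0,0.005,0,0,0]
    - [0,0,0,0.003,0,0,0]
    - [0,0,0,0,0,0,0]

```text
time: 12.45
eef_pos: [0.4823, 0.1525, 0.0686]
eef_rot: [[0.182, 0.983, -0.0], [0.983, -0.182, -0.0], [-0.0, -0.0, -1.0]]
contact_force: [-0.3, 0.1, 1.2]
finger_gap: 0.0004
finger_force: 0.0
```

Request:
step_arm:
  series:
    - [0,0,0,0.002,0,0,0]
    - [0,0,0,0,0,0,0]
    - [0,0,0,0,0,0,0]

```text
time: 12.75
eef_pos: [0.4825, 0.1526, 0.067]
eef_rot: [[0.182, 0.983, 0.0], [0.983, -0.182, 0.0], [0.0, 0.0, -1.0]]
contact_force: [0.0, -0.7, 0.5]
finger_gap: 0.0006
finger_force: 0.0
```

```bash
cat > prof.py <<'E'
from h import *
np.set_printoptions(precision=1,suppress=True)
T=wtool(); im,d=imaging.camera("wrist"); i=imaging.camera_info("wrist")
v,u=np.mgrid[:480,:640]; x=(u-i["cx"])/i["fx"]; y=(v-i["cy"])/i["fy"]; r=np.hypot(x,y)+1e-9
k=np.tan(r)/r; P=np.stack([x*k*d,y*k*d,d],-1)@T[:3,:3].T+T[:3,3]
print("tcp",clampf(robot.read_state()["eef_pos"]))
m=(im.min(2)>170); W=P.reshape(-1,3)[m.ravel()]
C=np.array([clampf(w) for w in W]); C=C[(C[:,0]<-75)&(C[:,0]>-125)&(abs(C[:,1]-95)<45)&(C[:,2]>30)]
print("bar",len(C),C.min(0),np.median(C,0),C.max(0))
cv2.imwrite("pics/w5.png",im[100:480,120:520])
E
python3 prof.py
```

```text
tcp [-97.8  93.8  67. ]
bar 1021 [-110.1   89.5   79.8] [-100.1  103.6   86.4] [-75.1 122.4 216.1]
```

View pics/w5.png

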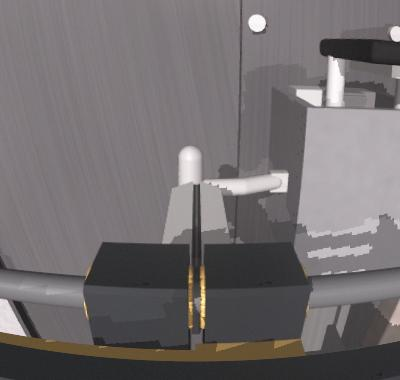

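```bash
cat >> prof.py <<'E'
for vv in range(246,300,6): print(vv,im[vv,310],clampf(P[vv,310]),clampf(P[vv,316]))
j=imaging.camera_info("scene"); si,sd=imaging.camera("scene")
W=(np.stack([(u-j["cx"])/j["fx"]*sd,(v-j["cy"])/j["fy"]*sd,sd],-1)-np.array(j["t"]))@np.array(j["R"])
C=np.array([clampf(w) for w in W[(si.min(2)>150)&(sd>0)]]); C=C[(C[:,0]<-90)&(C[:,0]>-112)&(abs(C[:,1]-95)<35)&(C[:,2]>40)&(C[:,2]<110)]
print("scene bar",len(C), C.min(0) if len(C) else "",np.median(C,0),C.max(0) if len(C) else "")
E
python3 prof.py
```

```text
tcp [-97.9  93.8  67. ]
bar 1025 [-110.1   90.1   80.5] [-100.1  103.5   86.4] [-75.  121.9 215.3]
246 [170 168 174] [-101.3  116.9   81.7] [-98.  116.7  81. ]
252 [230 229 236] [-101.2  115.    86.8] [-98.  115.   86.6]
258 [246 246 249] [-101.2  112.3   88.9] [-98.  111.6  86.5]
264 [229 229 234] [-101.2  108.7   88.2] [-98.  108.4  87.4]
270 [230 228 234] [-101.3  105.3   88.2] [-98.  105.3  88. ]
276 [228 229 234] [-101.3  101.8   88. ] [-98.  101.3  86.8]
282 [180 180 187] [-101.1  102.6   99. ] [-98.   98.4  88.2]
288 [166 166 172] [-101.   102.7  107.2] [-98.  100.7 102.3]
294 [165 166 172] [-100.9  101.9  112.9] [-98.  100.  108.6]
scene bar 24 [-107.7   99.7   83.8] [-100.6  108.7   87.3] [-94.7 115.8  91.1]
```

Request:
step_arm:
  series:
    - [0,0,0,0.003,0,0,0]
    - [0,0,0,0.002,0,0,0]
    - [0,0,0,0,0,0,0]

```text
time: 13.2
eef_pos: [0.4823, 0.1525, 0.0616]
eef_rot: [[0.182, 0.983, -0.0], [0.983, -0.182, -0.0], [-0.0, -0.0, -1.0]]
contact_force: [0.7, 0.7, -0.7]
finger_gap: 0.0005
finger_force: 0.0
```

Request:
step_arm:
  series:
    - [0,0,0,0.003,0,0,0]
    - [0,0,0,0.002,0,0,0]
    - [0,0,0,0,0,0,0]

```text
time: 13.5
eef_pos: [0.4822, 0.1527, 0.0567]
eef_rot: [[0.182, 0.983, -0.0], [0.983, -0.182, 0.0], [-0.0, -0.0, -1.0]]
contact_force: [-0.4, -0.4, -0.3]
finger_gap: 0.0006
finger_force: 0.0
```

```bash
python3 prof.py; python3 - <<'E'
from h import *
i=imaging.camera_info("wrist"); T=np.linalg.inv(np.array(i["T_tool_cam"]))
for z in (0,-.019,-.04):
  p=T@[0,0,z,1]; th=np.arctan2(np.hypot(p[0],p[1]),p[2]); ph=np.arctan2(p[1],p[0]); print(z,p[:3],i["cx"]+i["fx"]*th*np.cos(ph),i["cy"]+i["fy"]*th*np.sin(ph))
E
```

```text
tcp [-98.   93.8  56.7]
bar 837 [-110.3   89.8   79.2] [-100.9  107.    85. ] [-75.1 122.  205.6]
246 [123 120 126] [-102.8   97.     1.7] [-98.4  97.1   1.8]
252 [193 192 200] [-101.4  116.6   81.8] [-98.3 116.1  80. ]
258 [235 233 239] [-101.4  114.4   85.1] [-98.3 114.1  84.2]
264 [245 244 248] [-101.4  111.3   85.5] [-98.3 111.2  85.3]
270 [228 227 232] [-101.4  108.4   86.5] [-98.3 108.1  85.8]
276 [228 227 233] [-101.4  105.4   87.2] [-98.3 104.9  85.9]
282 [179 180 186] [-101.4  102.6   88.6] [-98.4 101.3  85.3]
288 [166 167 171] [-101.3  102.7   97. ] [-98.4 101.5  93.9]
294 [166 167 172] [-101.2  102.3  103.4] [-98.4 100.5  99.3]
scene bar 18 [-107.5  104.8   83.3] [-100.3  110.7   85.1] [-96.6 116.8  88.9]
0 [9.59969957e-05 1.84116665e-02 2.23003771e-01] 316.32413755255544 276.2177498204909
-0.019 [1.08104239e-04 2.35975730e-02 2.04725198e-01] 316.3599001967218 288.2527937066191
-0.04 [1.21485929e-04 2.93293644e-02 1.84522565e-01] 316.4071709941839 304.1855326264538
```

Request:
step_arm:
  series:
    - [0,0,0,0.003,0,0,0]
    - [0,0,0,0.003,0,0,0]
    - [0,0,0,0,0,0,0]

```text
time: 13.9
eef_pos: [0.4823, 0.1527, 0.0507]
eef_rot: [[0.182, 0.983, -0.0], [0.983, -0.182, 0.0], [0.0, -0.0, -1.0]]
contact_force: [-0.2, 0.1, 0.5]
finger_gap: 0.0004
finger_force: 0.2
```

Request:
step_arm:
  series:
    - [0,0,0,0.003,0,0,0]
    - [0,0,0,0.003,0,0,0]
    - [0,0,0,0,0,0,0]

```text
time: 14.2
eef_pos: [0.4824, 0.1527, 0.0447]
eef_rot: [[0.182, 0.983, -0.0], [0.983, -0.182, 0.0], [0.0, -0.0, -1.0]]
contact_force: [-1.2, 0.6, 0.1]
finger_gap: 0.0006
finger_force: 0.2
```

```bash
python3 prof.py
```

```text
tcp [-97.9  93.8  44.8]
bar 853 [-124.4   89.6   68.3] [-101.7  107.    74.1] [-75.  122.1 193.8]
246 [124 122 126] [-102.4  100.8    2.7] [-98.2 100.7   2.5]
252 [181 180 188] [-101.3  116.4   69. ] [-98.2 115.8  67.1]
258 [224 223 228] [-101.2  114.9   74.7] [-98.2 114.1  72. ]
264 [231 232 237] [-101.2  111.7   74.5] [-98.2 111.2  73.2]
270 [221 220 226] [-101.2  108.4   74.5] [-98.2 108.3  74.3]
276 [222 222 228] [-101.2  105.6   75.7] [-98.2 105.1  74.5]
282 [178 179 185] [-101.3  102.6   76.5] [-98.2 101.3  73.4]
288 [167 168 173] [-101.1  102.7   84.9] [-98.2 101.2  81.2]
294 [166 167 172] [-101.   102.    90.7] [-98.1 172.4 254.3]
scene bar 18 [-107.8  104.4   70.7] [-101.6  110.9   74.5] [-96.8 116.4  77.9]
```

Request:
step_arm:
  series:
    - [0,0,0,0.002,0,0,0]
    - [0,0,0,0.002,0,0,0]
    - [0,0,0,0,0,0,0]

```text
time: 14.6
eef_pos: [0.4826, 0.1526, 0.0409]
eef_rot: [[0.182, 0.983, 0.0], [0.983, -0.182, 0.0], [0.0, 0.0, -1.0]]
contact_force: [-0.6, -0.3, 2.2]
finger_gap: 0.0004
finger_force: 0.9
```

Request:
step_arm:
  series:
    - [0,0,0,0.002,0,0,0]
    - [0,0,0,0,0,0,0]

```text
time: 14.8
eef_pos: [0.4828, 0.1527, 0.0394]
eef_rot: [[0.182, 0.983, 0.001], [0.983, -0.182, -0.0], [-0.0, 0.001, -1.0]]
contact_force: [-4.4, -0.6, 13.5]
finger_gap: 0.0004
finger_force: 6.7
```

```bash
python3 prof.py | egrep "tcp|27|28|scene"; python3 -c "
from h import *
s=robot.read_state(); print(s['contact_force'],s['ft_torque'],s['finger_force'])"
```

```text
tcp [-97.7  93.9  39.4]
270 [222 222 228] [-100.9  108.6   69.6] [-97.8 108.3  68.8]
276 [222 222 228] [-100.9  105.2   69.4] [-97.8 105.2  69.2]
282 [178 178 185] [-100.9  102.5   71. ] [-97.8 101.5  68.5]
288 [168 168 174] [-100.8  102.5   79. ] [-97.9 100.9  75.1]
scene bar 17 [-107.2  104.3   65.4] [-100.8  110.8   68.7] [-96.8 116.   72.4]
[-4.11337104 -1.96631866 13.01038893] [-0.28161834  0.89742935  0.02085453] 6.349278981797397
```

Request:
step_arm:
  series:
    - [0,0,0,-0.02,0,0,0]
    - [0,0,0,-0.04,0,0,0]
    - [0,0,0,-0.04,0,0,0]
    - [0,0,0,-0.03,0,0,0]
    - [0,0,0,0,0,0,0]

```text
time: 15.4
eef_pos: [0.4846, 0.1533, 0.1727]
eef_rot: [[0.182, 0.983, 0.006], [0.983, -0.182, 0.001], [0.002, 0.006, -1.0]]
contact_force: [0.7, -0.1, -0.3]
finger_gap: 0.0004
finger_force: 0.0
```

```bash
python3 prof.py | egrep "tcp|bar"
```

```text
tcp [-96.8  94.  170.5]
bar 962 [-122.8   68.9   63.6] [-100.    93.9   69.5] [-75.1 122.2 326.5]
scene bar 75 [-108.    71.5   63.9] [-100.6   95.    69.3] [-90.6 116.6  75.6]
```

Request:
step_arm:
  series:
    - [0,-0.035,0.0165,0,0,0,0]
    - [0,-0.035,0.0165,0,0,0,0]
    - [0,-0.035,0.0165,0,0,0,0]
    - [0,-0.035,0.0165,0,0,0,0]
    - [0,-0.035,0.0165,0,0,0,0]
    - [0,-0.037,0.0165,0,0,0,0]
    - [0,0,0,0,0,0,0]

```text
time: 16.2
eef_pos: [0.5408, -0.0795, 0.1669]
eef_rot: [[0.189, 0.982, -0.003], [0.982, -0.189, -0.001], [-0.001, -0.002, -1.0]]
contact_force: [0.0, 0.3, 0.4]
finger_gap: 0.0005
finger_force: 0.0
```

```bash
python3 - <<'E'
from h import *
np.set_printoptions(precision=1,suppress=True)
im,d,T=wfind(["jaw_post"]); i=imaging.camera_info("wrist")
print("tcp",clampf(robot.read_state()["eef_pos"]))
v,u=np.mgrid[:480,:640]; x=(u-i["cx"])/i["fx"]; y=(v-i["cy"])/i["fy"]; r=np.hypot(x,y)+1e-9
k=np.tan(r)/r; P=(np.stack([x*k*d,y*k*d,d],-1)@T[:3,:3].T+T[:3,3]).reshape(-1,3)
C=np.array([clampf(w) for w in P]); C=C[(abs(C[:,0])<25)&(abs(C[:,1]+85)<30)&(abs(C[:,2]-129)<4)]
print("post",len(C),C.min(0),np.median(C,0),C.max(0))
E
python3 look.py pics/s4.png
```

```text
jaw_post 0.82 [ 0.6 -0.   0.1] [  5.5 -53.   57.4]
jaw_post 0.58 [0.7 0.1 0. ] [133.3  69.9  11.2]
tcp [   0.4 -119.   167.3]
post 582 [ -9.7 -95.8 125.2] [ -1.  -86.2 130.7] [  7.8 -77.8 132.9]
post 57 [  1.53157475 -83.8401405  129.98649337]
```

Request:
step_arm:
  series:
    - [0,0,0,0.03,0,0,0]
    - [0,0,0,0.03,0,0,0]
    - [0,0,0,0.032,0,0,0]
    - [0,0,0,0,0,0,0]
    - [0,0.008,0,0,0,0,0]
    - [0,0.006,0,0,0,0,0]
    - [0,0.004,0,0,0,0,0]
    - [0,0.004,0,0,0,0,0]
    - [0,0,0,0,0,0,0]

```text
time: 17.25
eef_pos: [0.5458, -0.0515, 0.0776]
eef_rot: [[0.181, 0.983, 0.001], [0.983, -0.181, 0.0], [0.0, 0.001, -1.0]]
contact_force: [-0.6, -0.7, 0.3]
finger_gap: 0.0002
finger_force: 0.0
```

```bash
python3 look.py pics/s5.png
```

```text
post 125 [  4.98609406 -81.67122143 129.83555241]
```

View pics/s5.png

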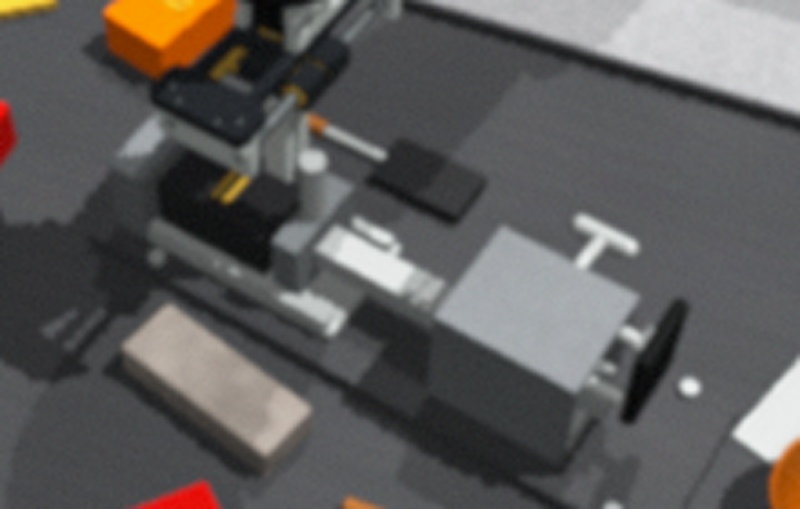

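The picture shows the fingers (px 285,150) behind the post (px 313,180), clear above the mould. The jaw is free and moving.

Request:
step_arm:
  series:
    - [0,0.006,0,0,0,0,0]
    - [0,0.006,0,0,0,0,0]
    - [0,0.006,0,0,0,0,0]
    - [0,0.006,0,0,0,0,0]
    - [0,0.006,0,0,0,0,0]
    - [0,0.006,0,0,0,0,0]
    - [0,0.004,0,0,0,0,0]
    - [0,0,0,0,0,0,0]

```text
time: 18.1
eef_pos: [0.5525, -0.0119, 0.0768]
eef_rot: [[0.181, 0.983, -0.0], [0.983, -0.181, 0.001], [0.001, -0.0, -1.0]]
contact_force: [-0.3, -0.1, 0.7]
finger_gap: 0.0004
finger_force: 0.0
```

Request:
step_arm:
  series:
    - [0,0.004,0,0,0,0,0]
    - [0,0.003,0,0,0,0,0]
    - [0,0,0,0,0,0,0]

```text
time: 18.4
eef_pos: [0.5538, -0.0055, 0.0769]
eef_rot: [[0.182, 0.983, -0.0], [0.983, -0.182, 0.0], [0.0, -0.0, -1.0]]
contact_force: [0.3, 0.3, -0.2]
finger_gap: 0.0004
finger_force: 0.0
```

Request:
step_arm:
  series:
    - [0,0.003,0,0,0,0,0]
    - [0,0,0,0,0,0,0]

```text
time: 18.6
eef_pos: [0.5544, -0.0027, 0.0769]
eef_rot: [[0.182, 0.983, 0.0], [0.983, -0.182, 0.0], [0.0, 0.0, -1.0]]
contact_force: [-0.6, 0.9, -0.6]
finger_gap: 0.0003
finger_force: 0.0
```

Request:
step_arm:
  series:
    - [0,0.003,0,0,0,0,0]
    - [0,0.002,0,0,0,0,0]
    - [0,0,0,0,0,0,0]

```text
time: 18.9
eef_pos: [0.5546, -0.0017, 0.0769]
eef_rot: [[0.184, 0.983, -0.002], [0.983, -0.184, -0.004], [-0.004, -0.001, -1.0]]
contact_force: [-4.9, -17.5, 7.5]
finger_gap: 0.0007
finger_force: 8.8
```

Request:
step_arm:
  series:
    - [0,0.003,0,0,0,0,0]
    - [0,0,0,0,0,0,0]

```text
time: 19.1
eef_pos: [0.5545, -0.0015, 0.0768]
eef_rot: [[0.186, 0.983, -0.003], [0.982, -0.186, -0.007], [-0.007, -0.002, -1.0]]
contact_force: [-8.8, -30.5, 13.1]
finger_gap: 0.0001
finger_force: 15.3
```

Request:
step_arm:
  series:
    - [0,0.002,0,0,0,0,0]
    - [0,0,0,0,0,0,0]

```text
time: 19.3
eef_pos: [0.5545, -0.0013, 0.0768]
eef_rot: [[0.187, 0.982, -0.004], [0.982, -0.187, -0.009], [-0.009, -0.002, -1.0]]
contact_force: [-10.9, -37.3, 15.8]
finger_gap: 0.0004
finger_force: 19.5
```

```bash
sed -i 's/abs(W\[...,1\]+.02)<.08/abs(W[...,1]-.01)<.05/' look.py; python3 look.py pics/s6.png; python3 -c "
from h import *
print(clampf(robot.read_state()['eef_pos']))"
```

```text
post 111 [  5.24278547 -30.8221048  129.59498818]
[  0.92183056 -44.49058253  76.81965303]
```

Request:
step_arm:
  series:
    - [0,-0.006,0,0,0,0,0]
    - [0,-0.008,0,0,0,0,0]
    - [0,-0.01,0,0,0,0,0]
    - [0,0,0,-0.03,0,0,0]
    - [0,0,0,-0.04,0,0,0]
    - [0,0,0,-0.04,0,0,0]
    - [0,0,0,-0.04,0,0,0]
    - [0,0,0,0,0,0,0]
    - [0,0,0,0,0,0,0]

```text
time: 20.25
eef_pos: [0.5521, -0.017, 0.2274]
eef_rot: [[0.182, 0.983, 0.002], [0.983, -0.182, -0.0], [0.0, 0.002, -1.0]]
contact_force: [-1.0, 0.8, -0.2]
finger_gap: 0.0008
finger_force: 0.0
```

```bash
python3 look.py pics/s7.png
```

```text
post 60 [  0.61482112 -25.98650578 130.38984691]
```

View pics/s7.png

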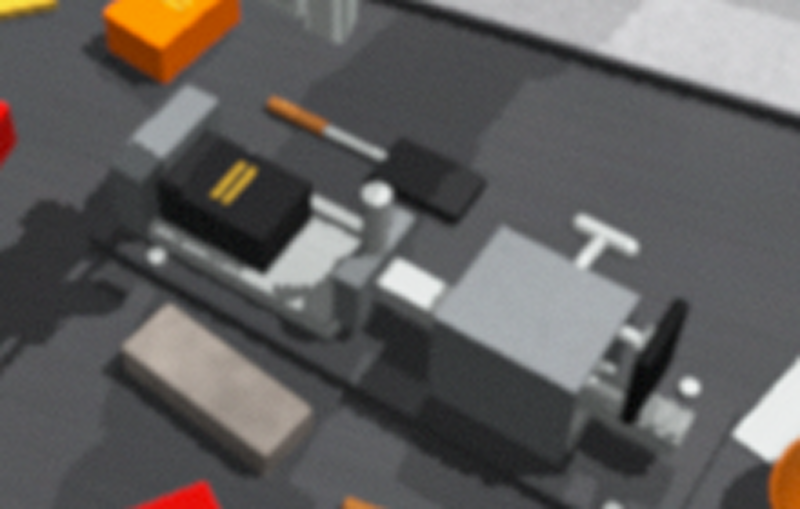

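The picture shows the mould shut against the fixed jaw (px 235,190), and the jaw home with its post at clamp y -26 mm. The lever is down and the arm is clear.

```bash
python3 -c "
from h import *
print(robot.close_job())"
```

```text
the job is handed in; nothing more can be done
None
```

I pumped the mould shut with the trigger, pressed the release lever down, slid the jaw back to its rear stop and handed the job in at about 20 s; the last picture shows the mould lying shut in its bed and the arm clear, but no verdict came back.

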